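Put the brass fittings away by kind

TASK

Put the four brass fittings away, each standing upright flat on the floor of its own tray: the hexagonal coupling in the red tray, the reducer with the narrow neck in the blue tray, the slim straight nipple in the white tray and the domed end cap in the black tray. The two grey steel fittings are not part of the job: leave them standing where they are.

Things in the scene. Friction and masses are not known exactly. Their poses are not given: they have to be found in the camera images.
- brass_coupling_mid (a point): Yellow brass hexagonal coupling (long nut), 36 mm across its flats, 42 mm across the corners, 54 mm tall, standing upright; dark 24 mm bore painted on top (the part is solid). Point at its centre, 27 mm above its foot; z up; its x axis points squarely out of one flat (flats every 60 degrees of yaw). About 0.30 kg, any yaw.
- brass_reducer_mid (a point): Yellow brass reducer: thick round body, 46 mm diameter and 40 mm tall, with a narrow round neck, 22 mm diameter, on its top; 58 mm tall over all, standing upright on the thick end. Point on its axis at half its height, 29 mm above its foot (grip the thick body); z up. About 0.35 kg.
- brass_nipple_mid (a point): Yellow brass straight pipe nipple: slim round tube, 28 mm diameter, 54 mm tall, standing upright, thin dark thread lines near both ends, dark 20 mm bore on top. Point at its centre, 27 mm above its foot; z up. About 0.14 kg.
- brass_cap_mid (a point): Yellow brass end cap: round, 40 mm diameter, sides straight up to 38 mm, then a closed domed top without any hole; 52 mm tall, standing upright dome up. Point on its axis at half its height, 26 mm above its foot; z up. About 0.28 kg.
- steel_coupling_mid (a point): Grey steel hexagonal coupling (long nut), 36 mm across its flats, 42 mm across the corners, 54 mm tall, standing upright; dark 24 mm bore painted on top (the part is solid). Point at its centre, 27 mm above its foot; z up; its x axis points squarely out of one flat (flats every 60 degrees of yaw). About 0.28 kg, any yaw. Not part of the job.
- steel_nipple_mid (a point): Grey steel straight pipe nipple: slim round tube, 28 mm diameter, 54 mm tall, standing upright, thin dark thread lines near both ends, dark 20 mm bore on top. Point at its centre, 27 mm above its foot; z up. About 0.13 kg. Not part of the job.
- red_tray: Shallow open square red plastic tray fixed to the bench: 84 mm square outside, 78 mm inside, floor 3 mm thick, rim 10 mm above the bench (7 mm above its floor), rim walls 3 mm thick. Origin on the bench top under the tray's centre; x and y axes along its sides; z up.
- blue_tray: Shallow open square blue plastic tray fixed to the bench: 84 mm square outside, 78 mm inside, floor 3 mm thick, rim 10 mm above the bench (7 mm above its floor), rim walls 3 mm thick. Origin on the bench top under the tray's centre; x and y axes along its sides; z up.
- white_tray: Shallow open square white plastic tray fixed to the bench: 84 mm square outside, 78 mm inside, floor 3 mm thick, rim 10 mm above the bench (7 mm above its floor), rim walls 3 mm thick. Origin on the bench top under the tray's centre; x and y axes along its sides; z up.
- black_tray: Shallow open square black plastic tray fixed to the bench: 84 mm square outside, 78 mm inside, floor 3 mm thick, rim 10 mm above the bench (7 mm above its floor), rim walls 3 mm thick. Origin on the bench top under the tray's centre; x and y axes along its sides; z up.
Things that resemble listed ones, but are neither listed nor needed, are in the scene too. What is shaped like the part that bears brass_cap_mid but green or purple is not meant.

How it is judged:
By the outcome, as a careful person would: the job done as asked, in the order asked, and still so for the second after the job is handed in, with the robot touching nothing.
It also fails if it takes over 109 s, if anything falls off the work surface, if the arm or the gripper's body presses on something with over 40 N, if the wrist force passes 120 N, or if a joint passes its speed limit or range.

ROBOT

A 6-joint arm with a two-finger parallel gripper is mounted at the origin on the work surface. World frame = base frame: x ahead of the robot, y to its left, z up, the work surface at z = 0. Lengths are in m, angles in rad, forces in N, time in s.
With the tool pointing down it reaches from about 0.35 to 0.975 m from the base axis. Payload 4.9 kg.
Tool frame: the origin (TCP) lies at the very end of the fingers, on their centre line; the grasp point (between the pads) lies manip.grip_point_offset behind it (manip.grip_point_offset is the distance from the TCP to the grasp point, in m); z points along the fingers, y is the line along which they close (so a half turn about z gives the same grasp; the last joint's range is limited). The gripper opens to 85 mm and grips with 20 to 120 N. Pads are 22 mm wide; open, the fingers measure 114 mm over their backs; the gripper's body (76 mm by 85 mm) begins 54 mm behind the grasp point. The pads swing forward as they close: fully open they stand 13 mm farther back than shut.
Start: joints at [-1.242, 0.053, 1.613, -0, 1.476, -0.119], TCP at [0.271, -0.563, 0.231] pointing down, gripper open.
Joint ranges: [-3.01, 3.01], [-1.01, 2.22], [0.06, 2.58], [-1.02, 4.17], [0.09, 2.62], [-3.14, 3.14]. Speed limits (rad/s): [2.57, 2.57, 3.14, 3.14, 3.14, 3.14].

INTERFACE

Orientations are given as a unit quaternion [w, x, y, z].
In Python, from plant import manip gives the robot as it stands.
- The arm moves only by the shell command python3 -m crank 'ROWS' [OPENING]. ROWS is JSON, a list of rows, each an object of numbers: "x", "y", "z": the shift along the tool's x, y, z in cm; "turn": the turn about the tool's z in rad. In form: [{"x": .., "y": .., "z": .., "turn": ..}, ...]. A call has 1 to 5 rows; each row shifts and turns the commanded pose from where the row before left it, along the tool's axes as they then stand; what a row does not reach is not made up. A row lasts 1/10 s, in which the tool goes at most 50 mm and 8.59 degrees, less where a joint would pass 70% of its speed; a pose out of reach is approached as far as the arm can. A call with a gripper value outside its range is refused whole. OPENING is the opening in per cent of the stroke, from 0 (shut) to 100 (fully open), set as the call begins (- or left out, the last holds). The fingers move at their own pace and stop on an object; the grip force is fixed at half the most. Time passes only in rows, so rows that do not move let the fingers close. It gives the time, the measured TCP pose, the force, the opening and the grip force at its end, in the units of the state.
- manip.state(): the state, without advancing time (a new reading comes with each control period).
- manip.grab_frame(name): name is "scene" or "top" or "wrist"; returns (picture, depth): 384x512x3 uint8, red, green, blue; 384x512 float32, m along the optical axis (not along the pixel's ray), 0 where there is no reading.
- manip.camera_model(name): a dict with "mtx" (3x3 intrinsics, pixels), "world_to_cam" (4x4, takes a point from world to camera coordinates). Camera axes: x right, y down, z forward; pixel columns grow to the right and rows downward; lengths in m; the calibration is good to about 2 mm. A picture is of the moment at which its call begins: read the wrist's pose just before it. camera_model takes no time and is no camera call; for the wrist camera it gives the pose at the moment of the call.
- manip.job_done(): hands the job in; it is judged then, once.
The state is a dict: "time": time; "joint_pos": joint angles; "joint_vel": joint speeds; "joint_efforts": joint torques, N m; "tool_pos": TCP position; "tool_rot": TCP orientation; "contact_force": force on the tool from outside, world axes, zero at the start; "ft_torque": the same for the moment, N m; "gripper_width": opening from 0.0 (shut) to 1.0 (fully open); "grasp_force": force on a finger pad.
Only numpy, scipy, OpenCV 4.12 (cv2) and the standard library are available. Lean on these libraries where they do the work, as an engineer would, in place of code of your own. Each camera call takes 0.05 s, during which the arm holds its last target. There are 200 camera calls.

## Working session

There is one attempt and no reset: what is moved stays moved. The work goes in short steps, Python scripts to look and compute and a shell command to move; the robot and the scene stay as the last step left them, time stands still between calls to the robot, and variables do not carry over. Pictures are saved under pics/ and viewed, at most 14 in all, crops included, and the job is handed in when it is done.

```bash
ls; mkdir -p pics; python3 - <<'E'
from plant import manip
import cv2,numpy as np
print(manip.state(), manip.grip_point_offset)
for n in ("scene","top"):
    p,d=manip.grab_frame(n); cv2.imwrite(f"pics/{n}0.png",p[:,:,::-1]); np.savez(f"{n}0.npz",p=p,d=d,**manip.camera_model(n))
    print(n,manip.camera_model(n))
E
```

```text
pics
{'time': 0.0, 'joint_pos': array([-1.24200554e+00,  5.33317905e-02,  1.61432663e+00, -7.30335489e-06,
        1.47597717e+00, -1.19017295e-01]), 'joint_vel': array([ 1.87603713e-03,  8.87680870e-04,  8.14409593e-05, -4.20327541e-04,
       -1.46148673e-03,  8.49912321e-04]), 'joint_efforts': array([ 1.03147668e-03, -3.93674004e+01, -3.70177889e+01,  5.93068899e-05,
        6.87391410e-03,  3.79019525e-06]), 'tool_pos': array([ 0.27040289, -0.56277808,  0.23005906]), 'tool_rot': array([-1.01547658e-03,  9.75037451e-01,  2.22038118e-01, -1.10557346e-04]), 'contact_force': array([-0.67555932,  0.40144464,  0.60096849]), 'ft_torque': array([-0.01338596, -0.0069491 ,  0.00974068]), 'grasp_force': 0.0, 'gripper_width': 1.0037024022598997} 0.0187
scene {'mtx': array([[397.3738144 ,   0.        , 256.85227527],
       [  0.        , 397.3738144 , 193.29578654],
       [  0.        ,   0.        ,   1.        ]]), 'world_to_cam': array([[ 0.59244182,  0.80560506, -0.00363013, -0.31820201],
       [ 0.51873594, -0.38491819, -0.7633813 , -0.21687011],
       [-0.61638114,  0.45037593, -0.64593794,  1.06394816],
       [ 0.        ,  0.        ,  0.        ,  1.        ]])}
top {'mtx': array([[489.68228446,   0.        , 261.92076098],
       [  0.        , 489.68228446, 187.26116532],
       [  0.        ,   0.        ,   1.        ]]), 'world_to_cam': array([[-0.01629181, -0.99963702, -0.02145719,  0.02556185],
       [-0.98096529,  0.02013317, -0.19313662,  0.48953256],
       [ 0.19349851,  0.01790221, -0.98093722,  0.91694216],
       [ 0.        ,  0.        ,  0.        ,  1.        ]])}
```

View pics/scene0.png

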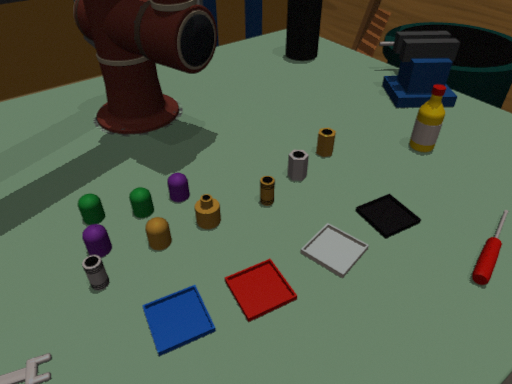

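View pics/top0.png

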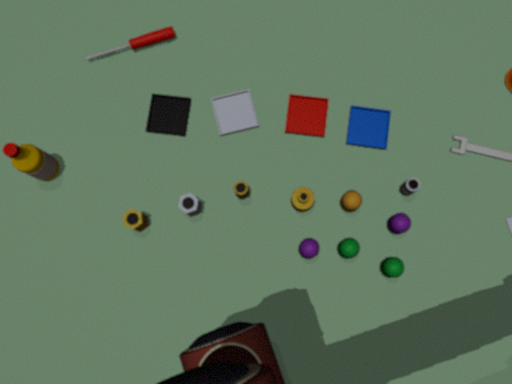

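Scene: brass coupling (326,143), brass nipple (267,190), brass reducer (207,211), brass cap (158,232); steel parts at (298,165) and (95,271). The green and purple domes are decoys. Next I'll measure the positions and enlarge a crop to confirm.

```bash
cat > h.py <<'E'
import numpy as np,cv2
def cloud(d,mtx,w2c):
    v,u=np.mgrid[:d.shape[0],:d.shape[1]]
    r=np.stack([(u-mtx[0,2])/mtx[0,0]*d,(v-mtx[1,2])/mtx[1,1]*d,d],-1)
    return (r-w2c[:3,3])@w2c[:3,:3]
def load(n):
    f=np.load(n+".npz"); return f['p'],f['d'],cloud(f['d'],f['mtx'],f['world_to_cam']),f['mtx'],f['world_to_cam']
E
python3 - <<'E'
from h import *
for n,S in (("top0",dict(coup=(134,219),scoup=(190,204),nip=(241,189),red=(303,198),cap=(351,201),snip=(411,187))),("scene0",dict(coup=(326,143),scoup=(298,165),nip=(267,190),red=(207,211),cap=(158,232),snip=(95,271)))):
    p,d,w,_,_=load(n)
    m=(w[...,2]>.02)&(d>0)
    k,lab=cv2.connectedComponents(m.astype(np.uint8))
    print(n,"bench z",np.median(w[...,2][d>0]))
    for a,(u,v) in S.items():
        l=lab[v-4:v+5,u-4:u+5]; l=np.bincount(l[l>0]).argmax()
        q=w[lab==l]; zm=np.percentile(q[:,2],97); t=q[q[:,2]>zm-.006]
        (c,r)=cv2.minEnclosingCircle(t[:,:2].astype(np.float32))
        print(a,len(q),"zmax %.3f"%zm,"top mean",t.mean(0)[:2].round(4),"encl",np.round(c,4),"r %.4f"%r)
    if n=="top0":
        hsv=cv2.cvtColor(p,cv2.COLOR_RGB2HSV)
        for a,(u,v) in dict(red=(307,116),blue=(369,127),white=(235,113),black=(169,115)).items():
            sl=np.s_[v-26:v+27,u-28:u+29]
            ref=np.median(p[v-5:v+6,u-5:u+6].reshape(-1,3),0)
            mm=(np.abs(p[sl].astype(float)-ref).sum(-1)<np.abs(p[sl].astype(float)-np.median(p.reshape(-1,3),0)).sum(-1))
            q=w[sl][mm]; (c,s,an)=cv2.minAreaRect(q[:,:2].astype(np.float32)*1000)
            print(a,mm.sum(),np.round(c,1),np.round(s,1),round(an,1),"mean",q.mean(0).round(4))
P=load("top0")[0]; cv2.imwrite("pics/crop.png",cv2.resize(P[165:275,110:430,::-1],None,fx=2.5,fy=2.5,interpolation=cv2.INTER_CUBIC))
E
```

```text
top0 bench z 0.0003960968330836876
coup 379 zmax 0.058 top mean [0.4313 0.2703] encl [0.4312 0.2709] r 0.0202
scoup 355 zmax 0.057 top mean [0.4603 0.1623] encl [0.4606 0.1624] r 0.0201
nip 198 zmax 0.057 top mean [0.4889 0.0594] encl [0.4889 0.0595] r 0.0141
red 437 zmax 0.060 top mean [ 0.4681 -0.0627] encl [ 0.4685 -0.0622] r 0.0113
cap 348 zmax 0.053 top mean [ 0.4629 -0.1586] encl [ 0.4619 -0.1593] r 0.0170
snip 226 zmax 0.057 top mean [ 0.4886 -0.2762] encl [ 0.4885 -0.2764] r 0.0144
red 1507 [496.8 -57.2] [ 83.2 399.5] 81.7 mean [ 0.6505 -0.0792  0.0086]
blue 1577 [ 476.1 -138. ] [100.2 430. ] 64.7 mean [ 0.6218 -0.2073  0.0078]
white 1305 [504.3  37.2] [409.1  83.1] 12.9 mean [0.6602 0.0729 0.0081]
black 1535 [496.3 143.1] [468.5 110.8] 23.4 mean [0.6587 0.2132 0.01  ]
scene0 bench z -0.0013914139721080934
coup 332 zmax 0.054 top mean [0.4343 0.2673] encl [0.4335 0.2693] r 0.0205
scoup 405 zmax 0.054 top mean [0.4625 0.1594] encl [0.4612 0.1616] r 0.0216
nip 285 zmax 0.054 top mean [0.4912 0.0568] encl [0.4889 0.0583] r 0.0149
red 545 zmax 0.057 top mean [ 0.4709 -0.0646] encl [ 0.4691 -0.0641] r 0.0115
cap 492 zmax 0.050 top mean [ 0.4667 -0.1612] encl [ 0.4646 -0.1606] r 0.0166
snip 480 zmax 0.054 top mean [ 0.491  -0.2778] encl [ 0.4887 -0.2775] r 0.0149
```

View pics/crop.png

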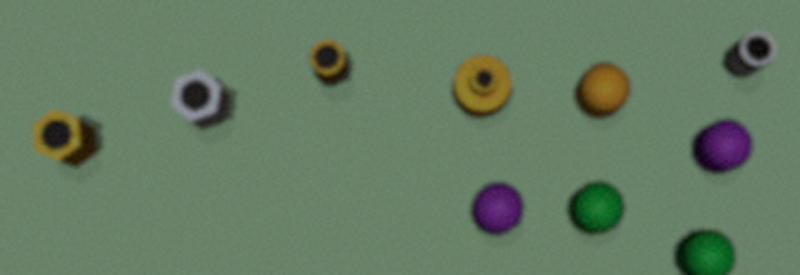

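The enlarged crop confirms the targets: brass hex (57,135), slim nipple (327,55), reducer with neck (483,83) and orange brass dome (603,88). The purple and green domes are not meant. Now I'll refine the trays and the hex yaw and write a helper for the shifts.

```bash
cat >> h.py <<'E'
def go(x,y,z,yaw=None,mod=np.pi):
    """print shift (cm, tool axes after no turn) and turn to reach world TCP; yaw = direction of tool x"""
    from plant import manip
    from scipy.spatial.transform import Rotation as R
    s=manip.state(); q=s['tool_rot']; M=R.from_quat([q[1],q[2],q[3],q[0]]).as_matrix()
    e=M.T@(np.array([x,y,z])-s['tool_pos']); cur=np.arctan2(M[1,0],M[0,0])
    out="yaw %.3f shift cm %s"%(cur,np.round(e*100,2))
    if yaw is not None:
        D=(yaw-cur+mod/2)%mod-mod/2; out+=" turn %.3f"%(-D)  # tool z is down
    print(out,"t %.1f"%s['time'],"j",s['joint_pos'].round(2))
E
python3 - <<'E'
from h import *
from scipy.spatial import ConvexHull
for n,T in (("top0",dict(red=(307,116),blue=(369,127),white=(235,113),black=(169,115))),("scene0",dict(red=(261,288),blue=(178,318),white=(335,249),black=(388,215)))):
    p,d,w,_,_=load(n); bg=np.median(p.reshape(-1,3),0)
    for a,(u,v) in T.items():
        c0=w[v,u]
        ref=np.median(p[v-5:v+6,u-5:u+6].reshape(-1,3),0)
        mm=(np.abs(p-ref).sum(-1)<np.abs(p-bg).sum(-1))&(d>0)&(np.hypot(*(np.moveaxis(w[...,:2]-c0[:2],-1,0)))<.065)
        mm=cv2.morphologyEx(mm.astype(np.uint8),cv2.MORPH_OPEN,np.ones((5,5)))>0
        q=w[mm]; c,s,an=cv2.minAreaRect(q[:,:2].astype(np.float32)*1000)
        print(n,a,mm.sum(),np.round(c,1),np.round(s,1),round(an,1),"mean",q.mean(0).round(4))
    m=(w[...,2]>.02)&(d>0)
    for a,(x,y) in dict(coup=(.4320,.2695),scoup=(.461,.162)).items():
        t=w[m&(np.hypot(w[...,0]-x,w[...,1]-y)<.03)]; t=t[t[:,2]>np.percentile(t[:,2],97)-.006][:,:2]
        best=[]
        for th in np.arange(0,60,1):
            al=np.radians(th+60*np.arange(6)); N=np.c_[np.cos(al),np.sin(al)]
            pr=t@N.T; ext=np.percentile(pr,98,axis=0)
            best.append(((ext[:3]+ext[3:]).max(),th))
        print(n,a,sorted(best)[:3],sorted(best)[-2:])
go(.432,.27,.13)
E
```

```text
top0 red 1484 [651.4 -79.6] [83.2 87.1] 81.7 mean [ 0.6521 -0.08    0.004 ]
top0 blue 1567 [ 623.9 -208.3] [85.7 89.2] 80.8 mean [ 0.623  -0.2081  0.0041]
top0 white 1278 [661.2  73.5] [80.4 81.9] 13.2 mean [0.662  0.0733 0.0035]
top0 black 1493 [660.  214.3] [84.1 84.9] 81.8 mean [0.6606 0.2147 0.0041]
top0 coup [(np.float64(0.03439444238207101), np.int64(45)), (np.float64(0.03440677005673998), np.int64(16)), (np.float64(0.03444532494121977), np.int64(46))] [(np.float64(0.035208087052486126), np.int64(1)), (np.float64(0.03522208737225074), np.int64(0))]
top0 scoup [(np.float64(0.03407275932131426), np.int64(33)), (np.float64(0.03409748147472358), np.int64(32)), (np.float64(0.034098091875509606), np.int64(20))] [(np.float64(0.035352698778911784), np.int64(58)), (np.float64(0.03535393135277087), np.int64(59))]
scene0 red 2595 [651.2 -76.6] [90.1 87.1] 82.0 mean [ 0.6527 -0.0793  0.0028]
scene0 blue 3119 [ 622.9 -206.4] [86.1 85.6] 79.9 mean [ 0.6238 -0.2079  0.0027]
scene0 white 1373 [664.3  72.3] [80.4 80.9] 13.0 mean [0.6639 0.0737 0.0018]
scene0 black 1576 [660.7 218.5] [97.3 86.1] 82.5 mean [0.6613 0.2148 0.003 ]
scene0 coup [(np.float64(0.03497622193872113), np.int64(33)), (np.float64(0.03513209731210418), np.int64(34)), (np.float64(0.03518534695156608), np.int64(32))] [(np.float64(0.03781841627246995), np.int64(0)), (np.float64(0.03782120908288315), np.int64(59))]
scene0 scoup [(np.float64(0.035770432997072776), np.int64(6)), (np.float64(0.035823464245407055), np.int64(5)), (np.float64(0.03585218231926823), np.int64(7))] [(np.float64(0.03655192550067152), np.int64(41)), (np.float64(0.03658842322152775), np.int64(40))]
yaw 0.448 shift cm [ 50.62 -68.06  10.16] t 0.1 j [-1.24  0.05  1.61  0.    1.48 -0.12]
```

```bash
R='{"x":3,"y":-3.9}'; python3 -m crank '[{"x":3.2,"y":-3.8},{"x":3.2,"y":-3.8},{"x":3.2,"y":-3.8},{"x":3.2,"y":-3.8},{"x":3.2,"y":-3.8}]'
python3 -m crank '[{"x":3,"y":-4},{"x":3,"y":-4},{"x":3,"y":-4},{"x":3,"y":-4},{"x":3,"y":-4}]'
python3 -c "from h import *; go(.432,.27,.23)"
```

```text
yaw 0.448 shift cm [ 50.62 -68.08   0.16] t 0.1 j [-1.24  0.05  1.61  0.    1.48 -0.12]schema error: expected keys x, y, z, turn
schema error: expected keys x, y, z, turn
```

```bash
python3 -m crank '[{"x":3.2,"y":-3.8,"z":0,"turn":0},{"x":3.2,"y":-3.8,"z":0,"turn":0},{"x":3.2,"y":-3.8,"z":0,"turn":0},{"x":3.2,"y":-3.8,"z":0,"turn":0},{"x":3.2,"y":-3.8,"z":0,"turn":0}]'
python3 -m crank '[{"x":3,"y":-4,"z":0,"turn":0},{"x":3,"y":-4,"z":0,"turn":0},{"x":3,"y":-4,"z":0,"turn":0},{"x":3,"y":-4,"z":0,"turn":0},{"x":3,"y":-4,"z":0,"turn":0}]'
python3 -c "from h import *; go(.432,.27,.23)"
```

```text
time: 0.6
tool_pos: [0.3325, -0.3207, 0.2306]
tool_rot: [-0.0, 0.975, 0.222, -0.0]
contact_force: [0.2, 0.6, 0.4]
gripper_width: 0.998
grasp_force: 0.0
time: 1.1
tool_pos: [0.3809, -0.0756, 0.231]
tool_rot: [0.0, 0.975, 0.222, 0.0]
contact_force: [1.0, 0.1, -0.0]
gripper_width: 0.999
grasp_force: 0.0
yaw 0.447 shift cm [ 19.55 -28.96   0.1 ] t 1.1 j [-0.39 -0.57  2.13  0.    1.59  0.74]
```

```bash
python3 -m crank '[{"x":2.8,"y":-4.1,"z":0,"turn":0},{"x":2.8,"y":-4.1,"z":0,"turn":0},{"x":2.8,"y":-4.1,"z":0,"turn":0},{"x":2.8,"y":-4.1,"z":0,"turn":0},{"x":2.8,"y":-4.1,"z":0,"turn":0}]' >/dev/null
python3 -m crank '[{"x":2.8,"y":-4.1,"z":0,"turn":0},{"x":2.7,"y":-4.0,"z":0,"turn":0},{"x":0,"y":0,"z":0,"turn":0},{"x":0,"y":0,"z":0,"turn":0}]'
python3 - <<'E'
from h import *
from plant import manip
m=manip.camera_model("wrist");p,d=manip.grab_frame("wrist"); np.savez("w1.npz",p=p,d=d,**m); cv2.imwrite("pics/w1.png",p[:,:,::-1])
go(.432,.27,.23)
E
```

```text
time: 2.0
tool_pos: [0.4325, 0.2653, 0.2304]
tool_rot: [0.0, 0.975, 0.223, -0.001]
contact_force: [0.6, -0.5, 0.2]
gripper_width: 1.003
grasp_force: 0.0
yaw 0.448 shift cm [ 0.18 -0.53  0.06] t 2.0 j [ 0.4  -0.23  1.88 -0.    1.49  1.52]
```

View pics/w1.png

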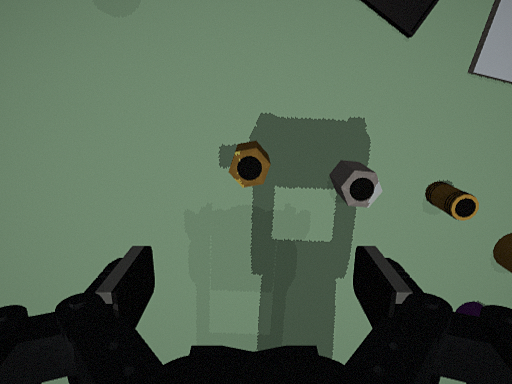

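Wrist view: brass coupling at (250,164), steel one at (360,188). Next: the hex centre and yaw from the wrist depth.

```bash
cat >> h.py <<'E'
def wristfit(name,x,y,rad=.03,hexa=False):
    p,d,w,_,_=load(name)
    t=w[(d>0)&(w[...,2]>.02)&(w[...,2]<.08)&(np.hypot(w[...,0]-x,w[...,1]-y)<rad)]
    zt=np.percentile(t[:,2],97); t=t[t[:,2]>zt-.004][:,:2]
    c,r=cv2.minEnclosingCircle(t.astype(np.float32)); print(len(t),"z %.3f"%zt,"mean",t.mean(0).round(4),"encl",np.round(c,4),"r %.4f"%r)
    if hexa:
        e=[]
        for th in range(60):
            al=np.radians(th+60*np.arange(6)); pr=(t-t.mean(0))@np.c_[np.cos(al),np.sin(al)].T
            x_=np.percentile(pr,99,axis=0); e.append(((x_[:3]+x_[3:]).mean(),th))
        e.sort(); print("flat normals",e[:4],e[-2:])
E
python3 - <<'E'
from h import *
wristfit("w1",.432,.27,hexa=True); wristfit("w1",.461,.162,hexa=True); wristfit("w1",.489,.059)
E
```

```text
1196 z 0.055 mean [0.4303 0.2701] encl [0.4298 0.27  ] r 0.0207
flat normals [(np.float64(0.03506994531779318), 32), (np.float64(0.03507037086051192), 34), (np.float64(0.035089896163055655), 33), (np.float64(0.035091233968183845), 40)] [(np.float64(0.03670699978601718), 7), (np.float64(0.03671108153593081), 6)]
1150 z 0.055 mean [0.4591 0.1621] encl [0.4587 0.1618] r 0.0207
flat normals [(np.float64(0.03521218125436123), 23), (np.float64(0.035236124509353844), 22), (np.float64(0.03527508012021561), 24), (np.float64(0.035286205161810115), 21)] [(np.float64(0.036817704179767215), 52), (np.float64(0.036831295341646204), 51)]
604 z 0.055 mean [0.4873 0.06  ] encl [0.4881 0.0593] r 0.0150
```

```bash
python3 -m crank '[{"x":0.1,"y":-0.5,"z":0,"turn":0.12},{"x":0,"y":0,"z":2,"turn":0.12},{"x":0,"y":0,"z":4,"turn":0.11},{"x":0,"y":0,"z":4,"turn":0},{"x":0,"y":0,"z":3,"turn":0}]'>/dev/null; python3 -m crank '[{"x":0,"y":0,"z":0,"turn":0},{"x":0,"y":0,"z":0,"turn":0}]'; python3 -c "from h import *; go(.431,.27,.012,.096)"
```

```text
time: 2.75
tool_pos: [0.4321, 0.2685, 0.1018]
tool_rot: [0.0, 0.999, 0.048, -0.0]
contact_force: [0.3, -0.5, 0.6]
gripper_width: 1.0
grasp_force: 0.0
yaw 0.096 shift cm [-0.09 -0.16  8.98] turn -0.000 t 2.8 j [ 0.41 -0.11  2.   -0.    1.25  1.88]
```

```bash
python3 -m crank '[{"x":-0.1,"y":-0.15,"z":2,"turn":0},{"x":0,"y":0,"z":2.5,"turn":0},{"x":0,"y":0,"z":2.5,"turn":0},{"x":0,"y":0,"z":2,"turn":0},{"x":0,"y":0,"z":0,"turn":0}]'; python3 -m crank '[{"x":0,"y":0,"z":0,"turn":0},{"x":0,"y":0,"z":0,"turn":0},{"x":0,"y":0,"z":0,"turn":0},{"x":0,"y":0,"z":0,"turn":0},{"x":0,"y":0,"z":0,"turn":0}]' 0;  python3 -m crank '[{"x":0,"y":0,"z":0,"turn":0},{"x":0,"y":0,"z":0,"turn":0},{"x":0,"y":0,"z":0,"turn":0}]'
```

```text
time: 3.25
tool_pos: [0.4306, 0.2704, 0.0112]
tool_rot: [0.0, 0.999, 0.049, -0.001]
contact_force: [-1.0, -0.4, -0.3]
gripper_width: 1.0
grasp_force: 0.0
time: 3.75
tool_pos: [0.4321, 0.2715, 0.0132]
tool_rot: [-0.0, 0.999, 0.049, 0.001]
contact_force: [-1.3, -0.1, 5.4]
gripper_width: 0.417
grasp_force: 60.9
time: 4.05
tool_pos: [0.4321, 0.2715, 0.0132]
tool_rot: [-0.0, 0.999, 0.049, 0.001]
contact_force: [-1.0, -1.3, 6.7]
gripper_width: 0.417
grasp_force: 60.9
```

```bash
python3 -m crank '[{"x":0,"y":0,"z":-4.4,"turn":0},{"x":0,"y":0,"z":-4.4,"turn":0},{"x":2.0,"y":4.1,"z":0,"turn":0},{"x":2.0,"y":4.1,"z":0,"turn":0},{"x":2.0,"y":4.1,"z":0,"turn":0}]'; python3 -m crank '[{"x":2.0,"y":4.1,"z":0,"turn":0},{"x":2.0,"y":4.1,"z":0,"turn":0},{"x":2.0,"y":4.1,"z":0,"turn":0},{"x":2.0,"y":4.1,"z":0,"turn":0},{"x":2.0,"y":4.1,"z":0,"turn":0}]';  python3 -m crank '[{"x":1,"y":2,"z":0,"turn":0},{"x":0,"y":0,"z":0,"turn":0},{"x":0,"y":0,"z":0,"turn":0}]'; python3 -c "from h import *; go(.652,-.0795,.016)"
```

```text
time: 4.55
tool_pos: [0.5027, 0.1534, 0.0995]
tool_rot: [-0.0, 0.999, 0.05, 0.0]
contact_force: [0.1, 2.4, -2.8]
gripper_width: 0.415
grasp_force: 61.4
time: 5.05
tool_pos: [0.622, -0.0414, 0.0985]
tool_rot: [-0.0, 0.999, 0.049, -0.001]
contact_force: [0.5, -0.1, -2.3]
gripper_width: 0.412
grasp_force: 61.4
time: 5.35
tool_pos: [0.6331, -0.0587, 0.0983]
tool_rot: [-0.001, 0.999, 0.048, -0.001]
contact_force: [0.1, 1.0, -2.0]
gripper_width: 0.413
grasp_force: 61.2
yaw 0.097 shift cm [1.7  2.26 8.22] t 5.3 j [-0.21  0.19  1.69  0.    1.26  1.26]
```

```bash
python3 -m crank '[{"x":1.7,"y":2.2,"z":0,"turn":0},{"x":0,"y":0,"z":3,"turn":0},{"x":0,"y":0,"z":3,"turn":0},{"x":0,"y":0,"z":1.4,"turn":0},{"x":0,"y":0,"z":0,"turn":0}]'; python3 -m crank '[{"x":0,"y":0,"z":0,"turn":0}]'; python3 -c "from h import *; go(.652,-.0795,.0165)"
```

```text
time: 5.85
tool_pos: [0.6498, -0.0772, 0.0218]
tool_rot: [-0.001, 0.999, 0.05, -0.003]
contact_force: [-0.7, 0.3, -3.2]
gripper_width: 0.416
grasp_force: 61.2
time: 5.95
tool_pos: [0.653, -0.0782, 0.0259]
tool_rot: [-0.0, 0.999, 0.049, 0.0]
contact_force: [-0.3, -0.6, -1.9]
gripper_width: 0.414
grasp_force: 61.2
yaw 0.099 shift cm [-0.11  0.11  0.94] t 6.0 j [-0.23  0.32  1.67  0.    1.15  1.24]
```

```bash
python3 -m crank '[{"x":0,"y":0,"z":0.4,"turn":0},{"x":0,"y":0,"z":0.3,"turn":0},{"x":0,"y":0,"z":0,"turn":0},{"x":0,"y":0,"z":0,"turn":0}]'; python3 -m crank '[{"x":0,"y":0,"z":0.2,"turn":0},{"x":0,"y":0,"z":0,"turn":0},{"x":0,"y":0,"z":0,"turn":0}]'
```

```text
time: 6.35
tool_pos: [0.6532, -0.0791, 0.0187]
tool_rot: [0.0, 0.999, 0.049, 0.0]
contact_force: [-0.3, 0.2, -2.4]
gripper_width: 0.417
grasp_force: 61.2
time: 6.65
tool_pos: [0.6529, -0.079, 0.0163]
tool_rot: [-0.0, 0.999, 0.049, -0.0]
contact_force: [-0.3, 0.1, -2.8]
gripper_width: 0.413
grasp_force: 61.4
```

```bash
python3 -m crank '[{"x":0,"y":0,"z":0.1,"turn":0},{"x":0,"y":0,"z":0,"turn":0},{"x":0,"y":0,"z":0,"turn":0}]'; python3 -m crank '[{"x":0,"y":0,"z":0.1,"turn":0},{"x":0,"y":0,"z":0,"turn":0},{"x":0,"y":0,"z":0,"turn":0}]'
```

```text
time: 6.95
tool_pos: [0.6532, -0.0791, 0.0163]
tool_rot: [0.0, 0.999, 0.049, 0.0]
contact_force: [-3.4, 0.3, 4.3]
gripper_width: 0.414
grasp_force: 61.9
time: 7.25
tool_pos: [0.6535, -0.0791, 0.0162]
tool_rot: [0.0, 0.999, 0.049, 0.0]
contact_force: [-5.9, 0.7, 10.1]
gripper_width: 0.413
grasp_force: 62.8
```

```bash
python3 -m crank '[{"x":0,"y":0,"z":-0.1,"turn":0},{"x":0,"y":0,"z":0,"turn":0},{"x":0,"y":0,"z":0,"turn":0},{"x":0,"y":0,"z":0,"turn":0}]' 72; python3 -m crank '[{"x":0,"y":0,"z":-2,"turn":0},{"x":0,"y":0,"z":-3.5,"turn":0},{"x":0,"y":0,"z":-4,"turn":0},{"x":-4.5,"y":-0.8,"z":0,"turn":0},{"x":-4.5,"y":-0.8,"z":0,"turn":0}]' 100; python3 -m crank '[{"x":-4.5,"y":-0.8,"z":0,"turn":0},{"x":-4.5,"y":-0.8,"z":0,"turn":0},{"x":0,"y":0,"z":0,"turn":0},{"x":0,"y":0,"z":0,"turn":0},{"x":0,"y":0,"z":0,"turn":0}]'; python3 - <<'E'
from h import *
from plant import manip
go(.468,-.063,.007)
p,d=manip.grab_frame("top");np.savez("top1.npz",p=p,d=d,**manip.camera_model("top"))
m=manip.camera_model("wrist");p2,d=manip.grab_frame("wrist"); np.savez("w2.npz",p=p2,d=d,**m)
cv2.imwrite("pics/c2.png",np.hstack([p[:384:1,80:430,::-1],p2[:,60:460,::-1]]))
wristfit("w2",.468,-.063,.018); wristfit("w2",.465,-.159)
E
```

```text
time: 7.65
tool_pos: [0.6529, -0.079, 0.015]
tool_rot: [-0.0, 0.999, 0.049, -0.0]
contact_force: [0.1, 0.8, 0.4]
gripper_width: 0.718
grasp_force: 0.0
time: 8.15
tool_pos: [0.5629, -0.0723, 0.1127]
tool_rot: [0.001, 0.999, 0.049, 0.002]
contact_force: [0.3, 0.0, -0.6]
gripper_width: 1.0
grasp_force: 0.0
time: 8.65
tool_pos: [0.4722, -0.0651, 0.1113]
tool_rot: [0.0, 0.999, 0.049, 0.001]
contact_force: [-0.1, -0.4, 0.8]
gripper_width: 0.999
grasp_force: 0.0
yaw 0.098 shift cm [-0.42 -0.26 10.43] t 8.7 j [-0.29 -0.21  2.07  0.    1.28  1.18]
907 z 0.058 mean [ 0.4675 -0.0634] encl [ 0.467  -0.0634] r 0.0110
1277 z 0.051 mean [ 0.4626 -0.159 ] encl [ 0.4619 -0.1597] r 0.0150
```

View pics/c2.png

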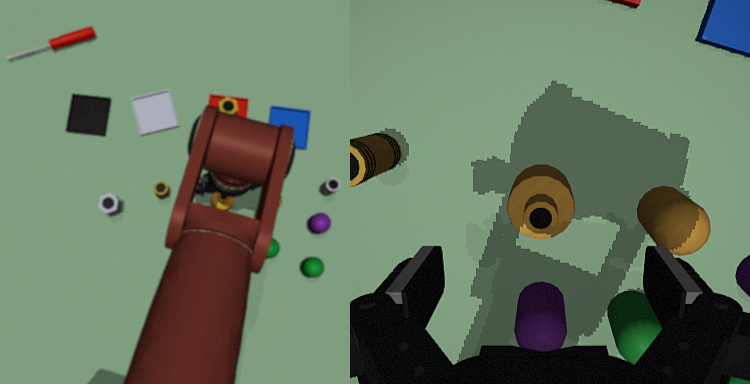

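The coupling stands upright in the red tray (228,105). The reducer is under the gripper.

```bash
python3 -m crank '[{"x":-0.4,"y":-0.2,"z":2,"turn":0},{"x":0,"y":0,"z":3,"turn":0},{"x":0,"y":0,"z":3,"turn":0},{"x":0,"y":0,"z":2,"turn":0},{"x":0,"y":0,"z":0,"turn":0}]'; python3 -m crank '[{"x":0,"y":0,"z":0.3,"turn":0},{"x":0,"y":0,"z":0,"turn":0}]'; python3 -m crank '[{"x":0,"y":0,"z":0,"turn":0},{"x":0,"y":0,"z":0,"turn":0},{"x":0,"y":0,"z":0,"turn":0},{"x":0,"y":0,"z":0,"turn":0},{"x":0,"y":0,"z":0,"turn":0}]' 0;  python3 -m crank '[{"x":0,"y":0,"z":0,"turn":0},{"x":0,"y":0,"z":0,"turn":0},{"x":0,"y":0,"z":0,"turn":0}]'
```

```text
time: 9.25
tool_pos: [0.4648, -0.0625, 0.0072]
tool_rot: [-0.001, 0.999, 0.049, -0.003]
contact_force: [-0.4, -0.3, -0.1]
gripper_width: 1.001
grasp_force: 0.0
time: 9.45
tool_pos: [0.468, -0.0635, 0.0085]
tool_rot: [0.0, 0.999, 0.049, 0.001]
contact_force: [0.8, -0.3, 0.1]
gripper_width: 1.002
grasp_force: 0.0
time: 9.95
tool_pos: [0.4675, -0.0635, 0.0085]
tool_rot: [0.0, 0.999, 0.049, 0.001]
contact_force: [-1.3, -0.3, 6.1]
gripper_width: 0.52
grasp_force: 61.7
time: 10.25
tool_pos: [0.4675, -0.0635, 0.0085]
tool_rot: [0.0, 0.999, 0.049, 0.001]
contact_force: [-0.8, -1.3, 5.6]
gripper_width: 0.524
grasp_force: 61.7
```

```bash
python3 -m crank '[{"x":0,"y":0,"z":-4.5,"turn":0},{"x":0,"y":0,"z":-4.5,"turn":0},{"x":2.8,"y":3.2,"z":0,"turn":0},{"x":2.8,"y":3.2,"z":0,"turn":0},{"x":2.8,"y":3.2,"z":0,"turn":0}]'; python3 -m crank '[{"x":2.8,"y":3.2,"z":0,"turn":0},{"x":2.8,"y":3.2,"z":0,"turn":0},{"x":0,"y":0,"z":0,"turn":0},{"x":0,"y":0,"z":0,"turn":0},{"x":0,"y":0,"z":0,"turn":0}]'; python3 -c "from h import *; go(.6235,-.208,.0117)"
```

```text
time: 10.75
tool_pos: [0.5596, -0.1509, 0.0969]
tool_rot: [-0.0, 0.999, 0.049, -0.0]
contact_force: [-0.2, 1.2, -3.7]
gripper_width: 0.523
grasp_force: 63.5
time: 11.25
tool_pos: [0.62, -0.2076, 0.0957]
tool_rot: [-0.001, 0.999, 0.049, -0.001]
contact_force: [0.3, 0.1, -4.3]
gripper_width: 0.521
grasp_force: 63.3
yaw 0.098 shift cm [0.37 0.09 8.4 ] t 11.2 j [-0.44  0.23  1.65  0.    1.26  1.04]
```

```bash
python3 -m crank '[{"x":0.3,"y":0.1,"z":2,"turn":0},{"x":0,"y":0,"z":3,"turn":0},{"x":0,"y":0,"z":2.5,"turn":0},{"x":0,"y":0,"z":0,"turn":0},{"x":0,"y":0,"z":0,"turn":0}]'; python3 -m crank '[{"x":0,"y":0,"z":0.3,"turn":0},{"x":0,"y":0,"z":0.3,"turn":0},{"x":0,"y":0,"z":0,"turn":0},{"x":0,"y":0,"z":0,"turn":0}]'
```

```text
time: 11.75
tool_pos: [0.6237, -0.2084, 0.0222]
tool_rot: [-0.0, 0.999, 0.049, -0.001]
contact_force: [0.7, -0.9, -3.1]
gripper_width: 0.522
grasp_force: 63.3
time: 12.15
tool_pos: [0.6249, -0.2095, 0.0169]
tool_rot: [0.0, 0.999, 0.049, 0.0]
contact_force: [-0.1, 0.3, -4.1]
gripper_width: 0.526
grasp_force: 63.3
```

```bash
python3 -m crank '[{"x":0,"y":0,"z":0.2,"turn":0},{"x":0,"y":0,"z":0.2,"turn":0},{"x":0,"y":0,"z":0,"turn":0},{"x":0,"y":0,"z":0,"turn":0}]'; python3 -m crank '[{"x":0,"y":0,"z":0.1,"turn":0},{"x":0,"y":0,"z":0,"turn":0},{"x":0,"y":0,"z":0,"turn":0}]'
```

```text
time: 12.55
tool_pos: [0.6244, -0.2094, 0.0121]
tool_rot: [-0.0, 0.999, 0.049, -0.0]
contact_force: [-0.3, 0.1, -4.3]
gripper_width: 0.518
grasp_force: 63.3
time: 12.85
tool_pos: [0.6247, -0.2095, 0.0116]
tool_rot: [0.0, 0.999, 0.049, 0.0]
contact_force: [0.1, 0.4, -2.5]
gripper_width: 0.521
grasp_force: 63.9
```

```bash
python3 -m crank '[{"x":0,"y":0,"z":0.1,"turn":0},{"x":0,"y":0,"z":0,"turn":0}]'; python3 -m crank '[{"x":0,"y":0,"z":0,"turn":0},{"x":0,"y":0,"z":0,"turn":0},{"x":0,"y":0,"z":0,"turn":0},{"x":0,"y":0,"z":0,"turn":0}]' 78; python3 -m crank '[{"x":0,"y":0,"z":-2,"turn":0},{"x":0,"y":0,"z":-3.5,"turn":0},{"x":0,"y":0,"z":-4,"turn":0},{"x":-1.5,"y":-4.0,"z":0,"turn":0},{"x":-1.5,"y":-4.0,"z":0,"turn":0}]' 100; python3 -m crank '[{"x":-1.6,"y":-4.0,"z":0,"turn":0},{"x":-1.6,"y":-4.0,"z":0,"turn":0},{"x":-1.6,"y":-4.0,"z":0,"turn":0},{"x":-1.6,"y":-4.0,"z":0,"turn":0},{"x":-1.6,"y":-4.0,"z":0,"turn":0}]';python3 -m crank '[{"x":0,"y":0,"z":0,"turn":0},{"x":0,"y":0,"z":0,"turn":0}]'; python3 - <<'E'
from h import *
from plant import manip
m=manip.camera_model("wrist");p2,d=manip.grab_frame("wrist"); np.savez("w3.npz",p=p2,d=d,**m)
wristfit("w3",.488,.0595); go(.488,.0595,.014)
E
```

```text
time: 13.05
tool_pos: [0.6248, -0.2095, 0.0115]
tool_rot: [0.0, 0.999, 0.049, 0.0]
contact_force: [-4.7, 1.1, 5.3]
gripper_width: 0.522
grasp_force: 64.2
time: 13.45
tool_pos: [0.6247, -0.2095, 0.0103]
tool_rot: [0.0, 0.999, 0.049, 0.0]
contact_force: [-0.2, -0.2, 0.4]
gripper_width: 0.781
grasp_force: 0.0
time: 13.95
tool_pos: [0.5882, -0.1332, 0.108]
tool_rot: [0.001, 0.999, 0.048, 0.002]
contact_force: [0.2, 1.2, -1.0]
gripper_width: 1.001
grasp_force: 0.0
time: 14.45
tool_pos: [0.4869, 0.0598, 0.1054]
tool_rot: [-0.0, 0.999, 0.049, 0.0]
contact_force: [0.2, 0.1, -0.4]
gripper_width: 0.999
grasp_force: 0.0
time: 14.65
tool_pos: [0.4876, 0.0591, 0.1055]
tool_rot: [0.0, 0.999, 0.05, 0.0]
contact_force: [-0.1, 0.2, 1.4]
gripper_width: 0.999
grasp_force: 0.0
1535 z 0.055 mean [0.4881 0.0588] encl [0.4876 0.0588] r 0.0142
yaw 0.098 shift cm [-0.01 -0.12  9.16] t 14.7 j [-0.03 -0.16  2.03 -0.    1.27  1.44]
```

```bash
python3 -m crank '[{"x":0,"y":0,"z":3,"turn":0},{"x":0,"y":0,"z":3.5,"turn":0},{"x":0,"y":0,"z":2.5,"turn":0},{"x":0,"y":0,"z":0,"turn":0},{"x":0,"y":0,"z":0,"turn":0}]'; python3 -m crank '[{"x":0,"y":0,"z":0,"turn":0},{"x":0,"y":0,"z":0,"turn":0},{"x":0,"y":0,"z":0,"turn":0},{"x":0,"y":0,"z":0,"turn":0},{"x":0,"y":0,"z":0,"turn":0}]' 0;  python3 -m crank '[{"x":0,"y":0,"z":0,"turn":0},{"x":0,"y":0,"z":0,"turn":0},{"x":0,"y":0,"z":0,"turn":0},{"x":0,"y":0,"z":0,"turn":0}]'
```

```text
time: 15.2
tool_pos: [0.4883, 0.0576, 0.0155]
tool_rot: [0.0, 0.999, 0.048, -0.0]
contact_force: [-0.8, -0.5, 0.9]
gripper_width: 1.004
grasp_force: 0.0
time: 15.7
tool_pos: [0.4885, 0.0585, 0.0163]
tool_rot: [0.0, 0.999, 0.049, 0.001]
contact_force: [-0.2, -1.0, 5.0]
gripper_width: 0.31
grasp_force: 58.9
time: 16.1
tool_pos: [0.4886, 0.0585, 0.0163]
tool_rot: [0.0, 0.999, 0.049, 0.001]
contact_force: [-0.8, -0.7, 5.5]
gripper_width: 0.318
grasp_force: 58.9
```

```bash
python3 -m crank '[{"x":0,"y":0,"z":-4.2,"turn":0},{"x":0,"y":0,"z":-4.2,"turn":0},{"x":4.4,"y":0,"z":0,"turn":0},{"x":4.4,"y":0,"z":0,"turn":0},{"x":4.4,"y":0.1,"z":0,"turn":0}]'; python3 -m crank '[{"x":4.2,"y":0.1,"z":0,"turn":0},{"x":0,"y":0,"z":0,"turn":0},{"x":0,"y":0,"z":0,"turn":0},{"x":0,"y":0,"z":0,"turn":0}]'; python3 -c "from h import *; go(.6628,.0735,.0193)"
```

```text
time: 16.6
tool_pos: [0.6203, 0.0708, 0.0997]
tool_rot: [-0.0, 0.999, 0.049, 0.0]
contact_force: [-0.4, 0.2, -0.8]
gripper_width: 0.318
grasp_force: 59.2
time: 17.0
tool_pos: [0.6597, 0.0736, 0.0983]
tool_rot: [-0.0, 0.999, 0.049, -0.001]
contact_force: [-0.1, -0.1, -1.4]
gripper_width: 0.31
grasp_force: 59.2
yaw 0.098 shift cm [0.33 0.04 7.9 ] t 17.0 j [-0.    0.25  1.62  0.    1.27  1.47]
```

```bash
python3 -m crank '[{"x":0.3,"y":0,"z":2,"turn":0},{"x":0,"y":0,"z":3,"turn":0},{"x":0,"y":0,"z":2,"turn":0},{"x":0,"y":0,"z":0,"turn":0},{"x":0,"y":0,"z":0,"turn":0}]'; python3 -m crank '[{"x":0,"y":0,"z":0.3,"turn":0},{"x":0,"y":0,"z":0.3,"turn":0},{"x":0,"y":0,"z":0,"turn":0},{"x":0,"y":0,"z":0,"turn":0}]'
```

```text
time: 17.5
tool_pos: [0.6632, 0.0738, 0.0297]
tool_rot: [-0.0, 0.999, 0.049, -0.0]
contact_force: [0.0, 0.9, -0.5]
gripper_width: 0.311
grasp_force: 59.2
time: 17.9
tool_pos: [0.6643, 0.0738, 0.0238]
tool_rot: [0.0, 0.999, 0.049, 0.0]
contact_force: [-1.0, -0.3, -1.7]
gripper_width: 0.313
grasp_force: 59.2
```

```bash
python3 -m crank '[{"x":0,"y":0,"z":0.1,"turn":0},{"x":0,"y":0,"z":0.1,"turn":0},{"x":0,"y":0,"z":0,"turn":0},{"x":0,"y":0,"z":0,"turn":0}]'
```

```text
time: 18.3
tool_pos: [0.664, 0.0738, 0.0212]
tool_rot: [0.0, 0.999, 0.049, -0.0]
contact_force: [1.2, 0.7, -2.0]
gripper_width: 0.311
grasp_force: 59.2
```

```bash
python3 -m crank '[{"x":0,"y":0,"z":0.1,"turn":0},{"x":0,"y":0,"z":0.1,"turn":0},{"x":0,"y":0,"z":0,"turn":0},{"x":0,"y":0,"z":0,"turn":0}]';python3 -m crank '[{"x":0,"y":0,"z":0.1,"turn":0},{"x":0,"y":0,"z":0,"turn":0},{"x":0,"y":0,"z":0,"turn":0}]'
```

```text
time: 18.7
tool_pos: [0.6642, 0.0738, 0.0194]
tool_rot: [0.0, 0.999, 0.049, 0.0]
contact_force: [0.1, 0.0, -0.4]
gripper_width: 0.313
grasp_force: 59.5
time: 19.0
tool_pos: [0.6643, 0.0738, 0.0194]
tool_rot: [0.0, 0.999, 0.049, 0.0]
contact_force: [-3.6, -0.7, 4.9]
gripper_width: 0.316
grasp_force: 59.5
```

```bash
python3 -m crank '[{"x":0,"y":0,"z":0,"turn":0},{"x":0,"y":0,"z":0,"turn":0},{"x":0,"y":0,"z":0,"turn":0},{"x":0,"y":0,"z":0,"turn":0}]' 65; python3 -m crank '[{"x":0,"y":0,"z":-2,"turn":0},{"x":0,"y":0,"z":-3.5,"turn":0},{"x":0,"y":0,"z":-4,"turn":0},{"x":-3.1,"y":3.0,"z":0,"turn":0},{"x":-3.1,"y":3.0,"z":0,"turn":0}]' 100; python3 -m crank '[{"x":-3.2,"y":3.0,"z":0,"turn":0},{"x":-3.2,"y":3.0,"z":0,"turn":0},{"x":-3.2,"y":3.0,"z":0,"turn":0},{"x":-3.2,"y":3.0,"z":0,"turn":0},{"x":-3.2,"y":3.0,"z":0,"turn":0}]';python3 -m crank '[{"x":0,"y":0,"z":0,"turn":0},{"x":0,"y":0,"z":0,"turn":0}]'; python3 - <<'E'
from h import *
from plant import manip
go(.4635,-.1595,.008)
m=manip.camera_model("wrist");p2,d=manip.grab_frame("wrist"); np.savez("w4.npz",p=p2,d=d,**m)
wristfit("w4",.4635,-.1595); cv2.imwrite("pics/w4.png",p2[:,:,::-1])
E
```

```text
time: 19.4
tool_pos: [0.664, 0.0738, 0.0181]
tool_rot: [-0.0, 0.999, 0.049, -0.0]
contact_force: [0.3, -1.2, -0.1]
gripper_width: 0.652
grasp_force: 0.0
time: 19.9
tool_pos: [0.6094, 0.0077, 0.1159]
tool_rot: [0.0, 0.999, 0.05, 0.002]
contact_force: [-0.5, -1.5, -0.3]
gripper_width: 0.999
grasp_force: 0.0
time: 20.4
tool_pos: [0.4624, -0.1578, 0.1134]
tool_rot: [0.0, 0.999, 0.049, 0.0]
contact_force: [-0.3, -1.2, 0.5]
gripper_width: 1.001
grasp_force: 0.0
time: 20.6
tool_pos: [0.4634, -0.1574, 0.1134]
tool_rot: [-0.0, 0.999, 0.048, 0.0]
contact_force: [0.5, -0.4, -0.4]
gripper_width: 1.006
grasp_force: 0.0
yaw 0.096 shift cm [-0.02  0.21 10.54] t 20.6 j [-0.48 -0.17  2.03  0.    1.28  1.  ]
1326 z 0.051 mean [ 0.4624 -0.1601] encl [ 0.4619 -0.1601] r 0.0148
```

View pics/w4.png

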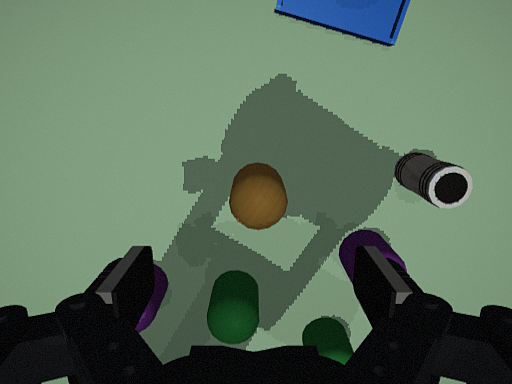

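The brass cap sits at (258,196), clear of the decoys. Descending.

```bash
python3 -m crank '[{"x":-0.05,"y":0.2,"z":2,"turn":0},{"x":0,"y":0,"z":3,"turn":0},{"x":0,"y":0,"z":3,"turn":0},{"x":0,"y":0,"z":2.1,"turn":0},{"x":0,"y":0,"z":0,"turn":0}]'; python3 -m crank '[{"x":0,"y":0,"z":0.4,"turn":0},{"x":0,"y":0,"z":0,"turn":0}]'; python3 -m crank '[{"x":0,"y":0,"z":0,"turn":0},{"x":0,"y":0,"z":0,"turn":0},{"x":0,"y":0,"z":0,"turn":0},{"x":0,"y":0,"z":0,"turn":0},{"x":0,"y":0,"z":0,"turn":0}]' 0;  python3 -m crank '[{"x":0,"y":0,"z":0,"turn":0},{"x":0,"y":0,"z":0,"turn":0},{"x":0,"y":0,"z":0,"turn":0}]'
```

```text
time: 21.15
tool_pos: [0.4614, -0.1564, 0.0088]
tool_rot: [-0.002, 0.999, 0.05, -0.003]
contact_force: [-0.9, 0.7, -0.7]
gripper_width: 1.004
grasp_force: 0.0
time: 21.35
tool_pos: [0.4645, -0.1588, 0.0093]
tool_rot: [0.0, 0.999, 0.049, 0.001]
contact_force: [-0.5, -0.5, 0.8]
gripper_width: 1.003
grasp_force: 0.0
time: 21.85
tool_pos: [0.4641, -0.1593, 0.0094]
tool_rot: [0.0, 0.999, 0.049, 0.001]
contact_force: [-1.5, 0.5, 6.0]
gripper_width: 0.449
grasp_force: 60.8
time: 22.15
tool_pos: [0.4642, -0.1594, 0.0095]
tool_rot: [0.0, 0.999, 0.049, 0.001]
contact_force: [-1.2, 0.3, 5.2]
gripper_width: 0.448
grasp_force: 60.8
```

```bash
python3 -m crank '[{"x":0,"y":0,"z":-4.8,"turn":0},{"x":0,"y":0,"z":-4.8,"turn":0},{"x":2.6,"y":-3.9,"z":0,"turn":0},{"x":2.6,"y":-3.9,"z":0,"turn":0},{"x":2.6,"y":-3.9,"z":0,"turn":0}]'; python3 -m crank '[{"x":2.6,"y":-3.9,"z":0,"turn":0},{"x":2.6,"y":-3.9,"z":0,"turn":0},{"x":2.6,"y":-3.9,"z":0,"turn":0},{"x":2.6,"y":-3.9,"z":0,"turn":0},{"x":2.6,"y":-3.9,"z":0,"turn":0}]'; python3 -m crank '[{"x":2.4,"y":-4,"z":0,"turn":0},{"x":0,"y":0,"z":0,"turn":0},{"x":0,"y":0,"z":0,"turn":0},{"x":0,"y":0,"z":0,"turn":0}]'; python3 -c "from h import *; go(.661,.2147,.0125)"
```

```text
time: 22.65
tool_pos: [0.5297, -0.0337, 0.1043]
tool_rot: [0.0, 0.999, 0.048, 0.0]
contact_force: [0.9, -0.1, -2.9]
gripper_width: 0.449
grasp_force: 61.6
time: 23.15
tool_pos: [0.6397, 0.1736, 0.1029]
tool_rot: [0.0, 0.999, 0.049, -0.001]
contact_force: [0.7, -0.8, -1.6]
gripper_width: 0.445
grasp_force: 61.6
time: 23.55
tool_pos: [0.659, 0.2133, 0.1031]
tool_rot: [0.0, 0.999, 0.049, -0.001]
contact_force: [0.3, -0.6, -1.8]
gripper_width: 0.447
grasp_force: 61.7
yaw 0.097 shift cm [ 0.23 -0.13  9.06] t 23.6 j [ 0.21  0.31  1.54 -0.    1.29  1.68]
```

```bash
python3 -m crank '[{"x":0.1,"y":-0.1,"z":2,"turn":0},{"x":0,"y":0,"z":3,"turn":0},{"x":0,"y":0,"z":3,"turn":0},{"x":0,"y":0,"z":0,"turn":0},{"x":0,"y":0,"z":0,"turn":0}]'; python3 -m crank '[{"x":0,"y":0,"z":0.3,"turn":0},{"x":0,"y":0,"z":0.3,"turn":0},{"x":0,"y":0,"z":0,"turn":0},{"x":0,"y":0,"z":0,"turn":0}]';python3 -m crank '[{"x":0,"y":0,"z":0.1,"turn":0},{"x":0,"y":0,"z":0.1,"turn":0},{"x":0,"y":0,"z":0,"turn":0},{"x":0,"y":0,"z":0,"turn":0}]'
```

```text
time: 24.05
tool_pos: [0.66, 0.214, 0.0239]
tool_rot: [0.0, 0.999, 0.048, -0.001]
contact_force: [-0.5, -0.1, -1.4]
gripper_width: 0.45
grasp_force: 61.7
time: 24.45
tool_pos: [0.6611, 0.2153, 0.0191]
tool_rot: [-0.0, 0.999, 0.049, 0.001]
contact_force: [0.3, 1.1, -2.4]
gripper_width: 0.453
grasp_force: 61.7
time: 24.85
tool_pos: [0.6607, 0.2152, 0.0162]
tool_rot: [0.0, 0.999, 0.049, -0.0]
contact_force: [-0.1, -0.4, -1.9]
gripper_width: 0.449
grasp_force: 61.7
```

```bash
python3 -m crank '[{"x":0,"y":0,"z":0.2,"turn":0},{"x":0,"y":0,"z":0.1,"turn":0},{"x":0,"y":0,"z":0,"turn":0},{"x":0,"y":0,"z":0,"turn":0}]'; python3 -m crank '[{"x":0,"y":0,"z":0.1,"turn":0},{"x":0,"y":0,"z":0,"turn":0},{"x":0,"y":0,"z":0,"turn":0}]';
```

```text
time: 25.25
tool_pos: [0.6607, 0.2152, 0.0132]
tool_rot: [0.0, 0.999, 0.049, -0.0]
contact_force: [0.4, -0.2, -2.3]
gripper_width: 0.449
grasp_force: 61.7
time: 25.55
tool_pos: [0.661, 0.2152, 0.0126]
tool_rot: [-0.0, 0.999, 0.049, 0.0]
contact_force: [0.5, 0.8, -1.0]
gripper_width: 0.45
grasp_force: 61.8
```

```bash
python3 -m crank '[{"x":0,"y":0,"z":0.1,"turn":0},{"x":0,"y":0,"z":0,"turn":0}]'; python3 -m crank '[{"x":0,"y":0,"z":0,"turn":0},{"x":0,"y":0,"z":0,"turn":0},{"x":0,"y":0,"z":0,"turn":0},{"x":0,"y":0,"z":0,"turn":0}]' 74; python3 -m crank '[{"x":0,"y":0,"z":-2,"turn":0},{"x":0,"y":0,"z":-4,"turn":0},{"x":0,"y":0,"z":-4.5,"turn":0},{"x":0,"y":0,"z":-4.5,"turn":0},{"x":-4,"y":-2,"z":0,"turn":0}]'; python3 -m crank '[{"x":-4,"y":-2,"z":0,"turn":0},{"x":-4,"y":-2,"z":0,"turn":0},{"x":-4,"y":-2,"z":0,"turn":0},{"x":-4,"y":-2,"z":0,"turn":0},{"x":0,"y":0,"z":0,"turn":0}]'; python3 - <<'E'
from h import *
from plant import manip
P=[manip.grab_frame(n)[0] for n in ("top","scene")]
cv2.imwrite("pics/fin.png",np.hstack([P[0][:,90:450,::-1],P[1][:,60:460,::-1]]))
E
```

```text
time: 25.75
tool_pos: [0.661, 0.2152, 0.0125]
tool_rot: [0.0, 0.999, 0.049, 0.0]
contact_force: [-3.7, -1.2, 5.3]
gripper_width: 0.452
grasp_force: 62.3
time: 26.15
tool_pos: [0.6608, 0.2151, 0.0111]
tool_rot: [-0.0, 0.999, 0.049, 0.0]
contact_force: [-0.8, -0.0, 0.6]
gripper_width: 0.74
grasp_force: 0.0
time: 26.65
tool_pos: [0.6267, 0.2309, 0.1718]
tool_rot: [-0.001, 0.999, 0.047, 0.009]
contact_force: [0.8, 0.4, 1.4]
gripper_width: 0.734
grasp_force: 0.0
time: 27.15
tool_pos: [0.4475, 0.2965, 0.1604]
tool_rot: [-0.0, 0.999, 0.051, -0.001]
contact_force: [0.1, -0.9, 0.0]
gripper_width: 0.737
grasp_force: 0.0
```

View pics/fin.png

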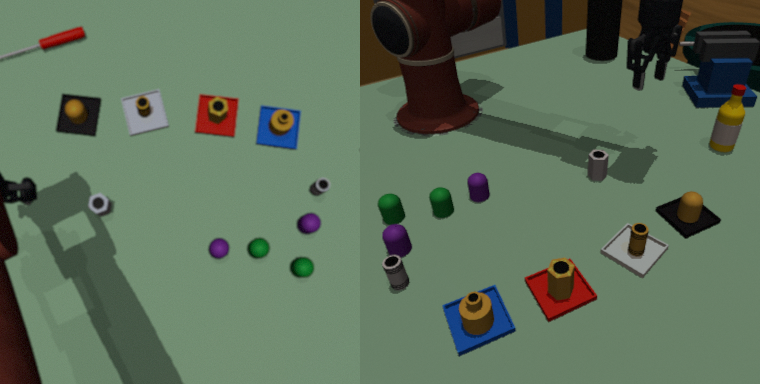

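All four brass fittings stand upright in the correct trays: cap in black (690,207), nipple in white (638,240), coupling in red (560,280) and reducer in blue (476,312). The steel parts and decoys have not moved.

```bash
python3 -m crank '[{"x":0,"y":0,"z":0,"turn":0},{"x":0,"y":0,"z":0,"turn":0}]' >/dev/null; python3 -c "from plant import manip; print(manip.job_done())"
```

```text
the job is handed in; nothing more can be done
None
```

The job is handed in: all four brass fittings stand upright in their own trays, placed in the order listed, and the two steel fittings are where they were, at about 27 s of the 109 s allowed.

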